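# Ease the sharp edge of a glazed test strip with a file

## Task

The fired test strip standing in the vice has a sharp edge along its top. Take the file from its wooden rest and give the top edge three long strokes with the flat of the file, level and straight across, pushing away from the glazed front face with a light, steady pressure from near the blade's tip to near its handle, and lift the file clear for every return, because a file dragged back chips the glaze. Then lay the file back in the notches of its rest as it lay before, and leave the other things on the table alone.

Things in the scene. Friction and masses are not known exactly. Their poses are not given: they have to be found in the camera images.
- file: Flat hand file, 0.22 kg, 310 mm long. Origin: lower face of the blade, at the shoulder, mid-width; x along the blade to the tip, z up. Blade x 0 to 180 mm, 25 mm wide, z 0 to 5.5. Soft-grip handle with flat upright sides, x -120 to -25 mm, 26 mm wide (y), z -12 to +18. Centre of mass about x = 55. It can pitch in the fingers: grip with 100 N at the handle's front (x about -45).
- blade_mid (a point): Point on the lower face of the file's blade at the middle of its length: file x 90 mm, y 0, z 0.
- rest: Wooden file rest, fixed: board 190 x 75 x 12 mm, two notched saddles 16 mm thick at x -66 and +66. Origin: underside, centre; x from the file's handle to its tip. Notch floors 46 mm above the table, 31 mm wide, sides slope outwards, tops at 62 mm. The file lies in them, lower face at 46 mm, its origin 80 mm (+-5) behind the rest's origin, y 0; handle overhanging.
- vise: Small green bench vice, fixed, base 170 x 90 mm. Origin: underside, below the middle of the strip. x is the stroke direction, from the strip's glazed front (robot's side) to its bare back; y along the strip's top edge; z up. Jaws 80 mm wide, lined with sponge rubber; front jaw reaches to x -37 mm, screw and bar to x -82 (at most 57 mm above the table).
- jaws (a point): Middle of the vice at the height of the jaw tops (vice x 0, y 0, z 90 mm). Here stands the upright fired strip, 20 mm wide (vice y), 7 mm thick (x). Its level top edge is 26 to 46 mm above this point; how much is not measured: find it by feel or sight. 4 to 10 N is the right filing pressure; above 18 N it chips. The held file yields about 1 mm per 2 to 5 N.
- strip_lean (a joint): Lean of the strip in its sponge-rubber jaws (rad): 0 upright, positive when its top is pushed along the vice's +x (forward stroke), negative when dragged back. It springs back by itself, about 8 N m per rad about a line 13 mm under the jaw tops: a moving forward stroke at 6 N leans it 0.02 to 0.05. Readings scatter by about 0.01.
- pourer: Brown glazed slip pourer, round, 76 mm across, 84 mm high, bystander. Origin: underside, centre.
- beaker: Grey unfired beaker, 72 mm across, 88 mm high, bystander. Origin: underside, centre.
- jar: Glass jar with a white lid, 60 mm across, 85 mm high, bystander. Origin: underside, centre.
Not all that is in view belongs to the job. Of the things that look like the vise, take the one that is farthest from the robot's base at the start.

How it is judged:
On the way, in this order (a step that is already met when the one before it is completed fails the run):
1. first stroke begins: the level file bears on the strip's top edge with the front part of its blade (more than 115 mm from the shoulder) (contact force between file and vise between 2 and 18 N and angle between file's own z axis and vertical below 0.17 rad and z of file in the frame of vise above 0.105 m and angle between the x axis of file and the x axis of vise, either way round below 0.15 rad and y of blade_mid in the frame of vise between -0.01 and 0.01 m and x of file in the frame of vise below -0.115 m), for 0.05 s.
2. first stroke ends: the file still bears, less than 70 mm from the shoulder, and its push leans the strip forward (over 0.005 rad) (contact force between file and vise between 2 and 18 N and angle between file's own z axis and vertical below 0.17 rad and z of file in the frame of vise above 0.105 m and angle between the x axis of file and the x axis of vise, either way round below 0.15 rad and y of blade_mid in the frame of vise between -0.01 and 0.01 m and x of file in the frame of vise above -0.07 m and value of joint strip_lean above 0.005 rad), for 0.05 s.
3. the file is clear of the strip on the way back from the first stroke (contact force between file and vise below 0.05 N and x of file in the frame of vise between -0.12 and -0.075 m), for 0.05 s.
4. second stroke begins: the level file bears on the strip's top edge with the front part of its blade (more than 115 mm from the shoulder) (all of step 1), for 0.05 s.
5. second stroke ends: the file still bears, less than 70 mm from the shoulder, and its push leans the strip forward (over 0.005 rad) (all of step 2), for 0.05 s.
6. the file is clear of the strip on the way back from the second stroke (all of step 3), for 0.05 s.
7. third stroke begins: the level file bears on the strip's top edge with the front part of its blade (more than 115 mm from the shoulder) (all of step 4), for 0.05 s.
8. third stroke ends: the file still bears, less than 70 mm from the shoulder, and its push leans the strip forward (over 0.005 rad) (all of step 5), for 0.05 s.
9. the file is lifted off the strip at the end of the third stroke (contact force between file and vise below 0.05 N and x of file in the frame of vise above -0.085 m), for 0.05 s.
At the end, for the whole second after the job is handed in: The file lies still and level, right way up, in both notches of its rest: lower face 42 to 50 mm above the table, origin 55 to 105 mm behind the rest's, blade middle within 10 mm and length within 0.1 rad of the rest's middle line; the strip is free and upright (within 0.008 rad) (z of file in the frame of rest between 0.042 and 0.05 m and x of file in the frame of rest between -0.105 and -0.055 m and y of blade_mid in the frame of rest between -0.01 and 0.01 m and angle between the x axis of file and the x axis of rest, either way round below 0.1 rad and angle between file's own z axis and vertical below 0.06 rad and linear speed of file below 0.02 m/s and value of joint strip_lean between -0.008 and 0.008 rad); the robot touches nothing.
It fails at once if the file presses on the strip or vice with more than 18 N (the strip chips) (contact force between file and vise above 18 N).
It fails at once if the file drags the strip backwards (strip leans more than 0.012 rad towards its glazed face) (value of joint strip_lean below -0.012 rad).
It fails at once if the fingers or the arm push the vice or strip (over 2 N) (contact force between any of the fingers, the arm and vise above 2 N).
It fails at once if a bystander (pourer, beaker or jar) is moved by more than 15 mm (distance of any of pourer, beaker, jar from where it was at the start of the episode above 0.015 m).
It also fails if it takes over 70 s, if anything falls off the work surface, if the arm or the gripper's body presses on something with over 40 N, if the wrist force passes 120 N, or if a joint passes its speed limit or range.

## Robot

A 7-joint arm with a two-finger parallel gripper is mounted at the origin on the work surface. World frame = base frame: x ahead of the robot, y to its left, z up, the work surface at z = 0. Lengths are in m, angles in rad, forces in N, time in s.
With the tool pointing down it reaches from about 0.35 to 0.9 m from the base axis. Payload 8.1 kg.
Tool frame: the origin (TCP) lies on the centre line of the jaws, within the pads' length; the fingertips stand 25 mm ahead of it and the grasp point (between the pads) lies 6 mm ahead of it; z points along the fingers, y is the line along which they close (so a half turn about z gives the same grasp; the last joint's range is limited). The gripper opens to 85 mm and grips with 20 to 120 N. Pads are 22 mm wide; open, the fingers measure 114 mm over their backs; the gripper's body (76 mm by 85 mm) begins 54 mm behind the grasp point. The pads swing forward as they close: fully open they stand 13 mm farther back than shut.
Start: joints at [1.017, 0.434, 0.025, 1.573, -0.012, 1.134, -0.075], TCP at [0.272, -0.563, 0.229] pointing down, gripper open.
Joint ranges: [-2.62, 2.62], [-0.44, 2.09], [-1.27, 1.32], [0.08, 2.57], [-1.32, 4.46], [0.12, 2], [-2.74, 2.74]. Speed limits (rad/s): [2.22, 2.22, 3.01, 3.01, 3.14, 3.14, 3.14].

## Interface

Orientations are given as a unit quaternion [w, x, y, z].
In Python, from workcell import state, read_camera, camera_info, hand_in, regions_of, tip_of gives the robot as it stands.
- The arm moves only by the tool jog_arm, never from a script. Its argument "steps" is a list of rows, each an object with "xyz": the shift along the tool's x, y, z in units of 60 mm (1.0 is 60 mm), a list of three; "turn": the turn, a rotation vector about the tool's x, y, z in units of 5 degrees (1.0 is 5 degrees), a list of three; "hand": the opening, from 0 (shut) to 1 (fully open). A call has 1 to 10 rows; each row is the pose to reach, as a shift and turn from the pose commanded when the call began, along the tool's axes at that moment; what a row does not reach only later rows make up. A row lasts 1/8 s, in which the tool goes at most 62.5 mm and 10.7 degrees, less where a joint would pass 70% of its speed; a pose out of reach is approached as far as the arm can. A call with a gripper value outside its range is refused whole. The fingers move at their own pace and stop on an object; the grip force is fixed at half the most. Time passes only in rows, so rows that repeat a pose let the fingers close. It gives the time, the measured TCP pose, the force, the opening and the grip force at its end, in the units of the state.
- state(): the state, without advancing time (a new reading comes with each control period).
- read_camera(name): name is "scene" or "top" or "wrist"; returns the picture (480x640x3 uint8, red, green, blue); there is no depth.
- camera_info(name): a dict with "camera_matrix" (3x3 intrinsics, pixels), "R" (3x3) and "t" (3): a world point X has camera coordinates R X + t; the wrist camera has in their place "tool_from_camera" (4x4, takes a point from camera to tool coordinates, whose origin is the TCP and whose axes are the flange's). Camera axes: x right, y down, z forward; pixel columns grow to the right and rows downward; lengths in m; the calibration is good to about 2 mm. The wrist camera is an equidistant fisheye: a pixel r from the principal point sees the ray r / f radians off the axis. A picture is of the moment at which its call begins: read the wrist's pose just before it. camera_info takes no time and is no camera call.
- hand_in(): hands the job in; it is judged then, once.
Trained networks look in the newest picture that a camera, given by its name, has taken for a name from the list of things; names that differ only in an ending like _2 or _b are one class to them, and where a whole thing is asked for, a point or a joint stands for the part that bears it (a point fixed in the world has none). Each returns a list of dicts, best first, with "conf" (0 to 1); they miss things now and then, are a little off and sometimes report something else, mostly with a low value. They report only what shows in the picture. A call takes as long as a camera call. They do not tell look-alikes from the thing itself.
- regions_of(camera, name): "region" (480x640 bool, what is visible of it) and "box" ([left, top, right, bottom] in pixels, round what is visible of it).
- tip_of(camera, name): "at" ([column, row] in pixels: a listed point, or the origin of a listed thing).
The state is a dict: "clock": time; "q": joint angles; "dq": joint speeds; "effort": joint torques, N m; "tcp_pos": TCP position; "eef_rot": TCP orientation; "force": force on the tool from outside, world axes, zero at the start; "moment": the same for the moment, N m; "finger_gap": opening from 0.0 (shut) to 1.0 (fully open); "finger_force": force on a finger pad.
Only numpy, scipy, OpenCV 4.12 (cv2) and the standard library are available. Lean on these libraries where they do the work, as an engineer would, in place of code of your own. Each camera call takes 0.05 s, during which the arm holds its last target. There are 200 camera calls.

## Working session

There is one attempt and no reset: what is moved stays moved. The work goes in short steps, Python scripts to look and compute and a tool call to move; the robot and the scene stay as the last step left them, time stands still between calls to the robot, and variables do not carry over. Pictures are saved under pics/ and viewed, at most 10 in all, crops included, and the job is handed in when it is done.

Besides the shell and the picture viewer there is one more tool, called after ">>>" as name(argument=value, ...) on one line, values as JSON. jog_arm: Moves the arm, as the interface text tells. Its arguments: {"type":"object","properties":{"steps":{"type":"array"}},"required":["steps"]}

```bash
mkdir -p pics; ls; cat > h.py <<'E'
import numpy as np, cv2
from workcell import *
def save(n,f,crop=None,s=1):
    im=read_camera(n)
    if crop: im=im[crop[1]:crop[3],crop[0]:crop[2]]
    if s!=1: im=cv2.resize(im,None,fx=s,fy=s,interpolation=cv2.INTER_CUBIC)
    cv2.imwrite('pics/'+f,im[:,:,::-1])
def ray(n,px):
    c=camera_info(n);K=np.array(c['camera_matrix']);R=np.array(c['R']);t=np.array(c['t'])
    d=R.T@np.linalg.solve(K,[px[0],px[1],1.]);return -R.T@t,d
def at_z(n,px,z):
    o,d=ray(n,px);return o+d*(z-o[2])/d[2]
def proj(n,X):
    c=camera_info(n);v=np.array(c['R'])@np.array(X)+np.array(c['t']);p=np.array(c['camera_matrix'])@v;return p[:2]/p[2]
def tri(pa,pb):
    o1,d1=ray('scene',pa);o2,d2=ray('top',pb)
    A=np.stack([d1,-d2],1);s=np.linalg.lstsq(A,o2-o1,rcond=None)[0]
    p,q=o1+d1*s[0],o2+d2*s[1];return (p+q)/2,np.linalg.norm(p-q)
E
python3 - <<'E'
from h import *
np.set_printoptions(precision=3,suppress=True)
save('top','top1.png');
for k in ['file','rest','vise','jaws','blade_mid','pourer','beaker','jar']:
    for r in regions_of('top',k)[:4]: print('T',k,round(r['conf'],2),r['box'])
    for r in tip_of('top',k)[:4]: print('T tip',k,round(r['conf'],2),np.array(r['at']))
save('scene','sc1.png')
for k in ['file','rest','vise','jaws','blade_mid']:
    for r in regions_of('scene',k)[:4]: print('S',k,round(r['conf'],2),r['box'])
    for r in tip_of('scene',k)[:4]: print('S tip',k,round(r['conf'],2),np.array(r['at']))
for c in ['top','scene']: print(ray(c,(320,240)))
print(state())
E
```

```text
pics
T file 0.97 [264.3, 135.7, 286.2, 260.7]
T tip file 0.88 [273.5 208.1]
T rest 0.96 [254.9, 140.6, 295.3, 219.0]
T rest 0.52 [371.6, 144.0, 421.0, 219.7]
T tip rest 0.85 [273.1 179. ]
T tip rest 0.61 [167.1 171.4]
T tip rest 0.49 [268.9 172.1]
T tip rest 0.45 [396.8 186.8]
T vise 0.82 [434.5, 225.9, 488.2, 308.7]
T vise 0.71 [189.4, 268.6, 238.9, 349.3]
T vise 0.64 [419.6, 337.8, 472.9, 419.9]
T vise 0.62 [375.0, 143.7, 422.5, 221.9]
T tip vise 0.85 [222.  309.8]
T tip vise 0.79 [444.4 380.3]
T tip vise 0.74 [398.9 185.9]
T tip vise 0.65 [462.7 269.6]
T jaws 0.95 [188.5, 267.7, 241.0, 348.4]
T jaws 0.89 [376.7, 145.2, 428.0, 225.3]
T jaws 0.57 [420.7, 335.3, 472.7, 419.4]
T jaws 0.55 [433.7, 227.8, 488.1, 308.9]
T tip jaws 0.93 [469.9 264.3]
T tip jaws 0.72 [405.5 176.7]
T tip jaws 0.59 [210.3 307.8]
T tip jaws 0.58 [449.2 379.4]
T blade_mid 0.84 [262.7, 135.8, 285.1, 261.9]
T tip blade_mid 0.64 [271.  169.4]
T pourer 0.6 [310.1, 108.6, 342.9, 141.9]
T pourer 0.34 [142.4, 146.4, 180.6, 179.7]
T tip pourer 0.62 [324.2 127.3]
T beaker 0.86 [142.8, 147.3, 181.3, 180.0]
T tip beaker 
[... 823 characters left out ...]
27.3 219.2]
S blade_mid 0.62 [332.4, 224.1, 443.3, 292.2]
S tip blade_mid 0.95 [410.7 268.1]
(array([ 0.203, -0.015,  1.307]), array([ 0.199,  0.013, -0.98 ]))
(array([ 1.349, -0.599,  0.846]), array([-0.668,  0.465, -0.581]))
{'clock': 1.4, 'q': array([ 1.017,  0.434,  0.025,  1.573, -0.012,  1.134, -0.075]), 'dq': array([ 0.   , -0.   , -0.001, -0.001,  0.   , -0.   ,  0.003]), 'effort': array([ -0.001, -67.027,   1.023, -31.655,   0.015,   0.002,  -0.   ]), 'tcp_pos': array([ 0.272, -0.563,  0.229]), 'eef_rot': array([ 0.   ,  0.975,  0.223, -0.   ]), 'force': array([-0.646, -0.658, -0.024]), 'moment': array([ 0.029, -0.014, -0.018]), 'finger_force': 0.0, 'finger_gap': 1.0015823477864354}
```

View pictures.

View pics/top1.png

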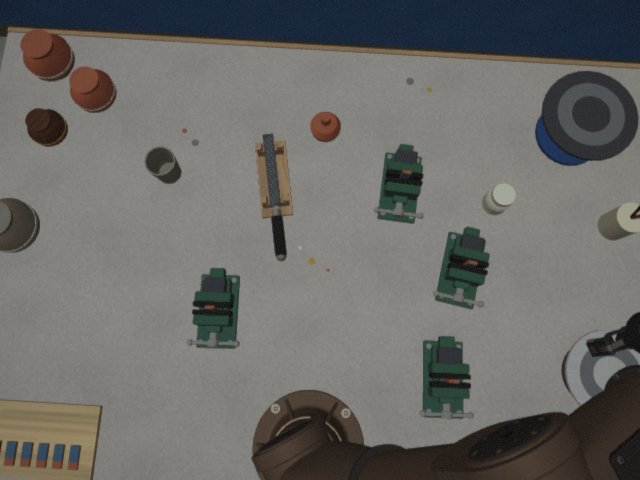

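View pics/sc1.png

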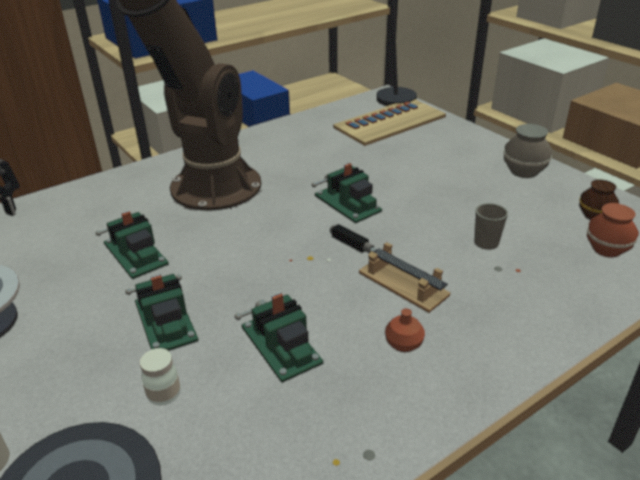

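```bash
python3 - <<'E'
from h import *
np.set_printoptions(precision=3,suppress=True)
for a in [(469.9,264.3),(405.5,176.7),(210.3,307.8),(449.2,379.4)]: 
    p=at_z('top',a,.09); print('jaws',a,p,np.linalg.norm(p[:2]),proj('scene',p))
for a in [(222,309.8),(444.4,380.3),(398.9,185.9),(462.7,269.6)]: 
    p=at_z('top',a,0.); print('base',p,np.linalg.norm(p[:2]))
print('file',at_z('top',(273.5,208.1),.046),at_z('scene',(373.2,252.4),.046),'mid',at_z('top',(271,169.4),.046),at_z('scene',(410.7,268.1),.046))
print('rest',at_z('top',(273.1,179),0),at_z('scene',(403.2,286.2),0))
for k,z in [((324.2,127.3),0),((170.6,170.8),0),((494.5,202.9),0)]: print(at_z('top',k,z))
im=read_camera('top')
a=cv2.resize(im[130:230,360:460],(400,400),interpolation=2); b=cv2.resize(im[215:315,420:520],(400,400),interpolation=2)
cv2.imwrite('pics/crop1.png',np.hstack([a,b])[:,:,::-1])
E
```

```text
jaws (469.9, 264.3) [ 0.416 -0.334  0.09 ] 0.534106653101529 [157.494 286.664]
jaws (405.5, 176.7) [ 0.611 -0.185  0.09 ] 0.6382221482297478 [276.59  310.052]
jaws (210.3, 307.8) [0.285 0.231 0.09 ] 0.3667157050068824 [347.774 172.736]
jaws (449.2, 379.4) [ 0.165 -0.292  0.09 ] 0.33587191033772273 [129.846 221.635]
base [0.288 0.221 0.   ] 0.36321375042247805
base [ 0.16  -0.302  0.   ] 0.3416109566425348
base [ 0.616 -0.182  0.   ] 0.6426622679675458
base [ 0.418 -0.341  0.   ] 0.5397200902292585
file [0.529 0.116 0.046] [0.536 0.108 0.046] mid [0.623 0.129 0.046] [0.625 0.135 0.046]
rest [0.614 0.127 0.   ] [0.62  0.122 0.   ]
[0.758 0.01  0.   ]
[0.62  0.381 0.   ]
[ 0.588 -0.417  0.   ]
```

View pics/crop1.png

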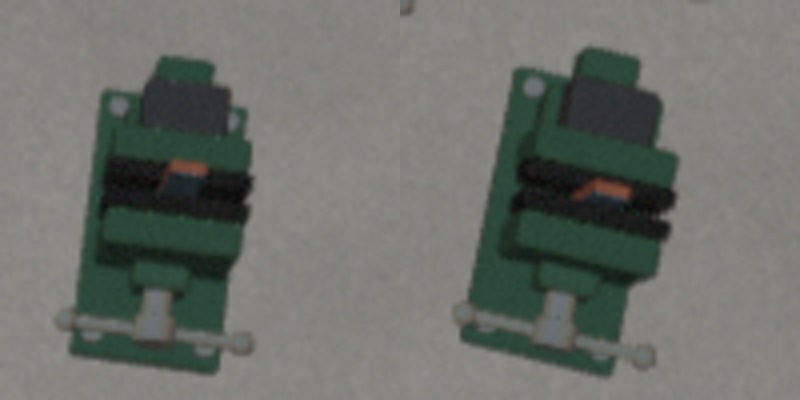

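```bash
python3 - <<'E'
from h import *
np.set_printoptions(precision=4,suppress=True)
im=read_camera('scene')
cv2.imwrite('pics/crop2.png',cv2.resize(im[280:385,225:330],(600,600),interpolation=2)[:,:,::-1])
R=regions_of('top','file')[0]
m=R['region'].astype(np.uint8)
ys,xs=np.nonzero(m); 
def axis(m,z):
    ys,xs=np.nonzero(m); P=np.array([at_z('top',(x,y),z)[:2] for x,y in zip(xs,ys)])
    rect=cv2.minAreaRect(P.astype(np.float32)); u,s,v=np.linalg.svd(P-P.mean(0),full_matrices=False)
    d=v[0]*np.sign(v[0][0]); return P.mean(0),np.arctan2(d[1],d[0]),rect, P
read_camera('top')
for k in range(2):
    for r in regions_of('top','file')[:1]:
        c,a,rect,P=axis(r['region'],.05); d=np.array([np.cos(a),np.sin(a)]);s=(P-c)@d
        print('file',c,a,rect,c+d*s.min(),c+d*s.max())
    for r in regions_of('top','rest')[:1]:
        c,a,rect,P=axis(r['region'],.012);print('rest',c,a,rect)
    for n in ['vise','jaws']:
      for r in regions_of('top',n):
        if abs(r['box'][0]-375)<6: 
            c,a,rect,P=axis(r['region'],.0);print(n,r['box'],c,a,rect)
    read_camera('top')
for n in ['vise','jaws']: print([r['at'] for r in tip_of('top',n)])
E
```

```text
Traceback (most recent call last):
IndexError: list index out of range
```

The four vices sit at top-image pixels (400,186), (462,268), (445,380) and (216,308), at 0.64, 0.54, 0.34 and 0.37 m from the base. The one at (400,186) is farthest. The left crop shows it: the blue glazed front faces the robot and the orange strip top is at about px (406,173).

```bash
cat >> h.py <<'E'
def axis(m,z):
    ys,xs=np.nonzero(m); P=np.array([at_z('top',(x,y),z)[:2] for x,y in zip(xs,ys)])
    rect=cv2.minAreaRect(P.astype(np.float32)); u,s,v=np.linalg.svd(P-P.mean(0),full_matrices=False)
    d=v[0]*np.sign(v[0][0]); return P.mean(0),np.arctan2(d[1],d[0]),rect, P
E
python3 - <<'E'
from h import *
np.set_printoptions(precision=4,suppress=True)
im=read_camera('top')
a=cv2.resize(im[160:200,380:430],None,fx=8,fy=8,interpolation=2)
s=read_camera('scene')[285:335,250:310]
b=cv2.resize(s,None,fx=6.4,fy=6.4,interpolation=2)
cv2.imwrite('pics/crop3.png',np.hstack([a,b])[:,:,::-1])
for k in range(3):
    for r in regions_of('top','file')[:1]:
        c,a,rect,P=axis(r['region'],.05); d=np.array([np.cos(a),np.sin(a)]);s=(P-c)@d
        print('file',c,a,rect,c+d*s.min(),c+d*s.max())
    for r in regions_of('top','rest')[:1]:
        c,a,rect,P=axis(r['region'],.012);print('rest',c,a,rect)
    for n in ['vise','jaws']:
      for r in regions_of('top',n):
        if abs(r['box'][0]-375)<6: 
            c,a,rect,P=axis(r['region'],.0);print(n,r['box'],c,a,rect[2])
    print([np.array(r['at']) for n in ['vise','jaws'] for r in tip_of('top',n) if 385<r['at'][0]<415],[at_z('top',r['at'],.046) for n in ['file','blade_mid'] for r in tip_of('top',n)])
    read_camera('top')
E
```

```text
file [0.5531 0.115 ] 0.186495457503485 ((0.5585311651229858, 0.11574077606201172), (0.3101866543292999, 0.0286849457770586), 10.641141891479492) [0.4061 0.0873] [0.7109 0.1448]
rest [0.6091 0.1234] 0.16834180608546342 ((0.6119178533554077, 0.125421404838562), (0.19132287800312042, 0.07491084933280945), 10.12423038482666)
jaws [374.4, 145.3, 426.7, 226.3] [ 0.6162 -0.1864] -0.12729712200883747 0.12713423371315002
[array([399.9, 187.7]), array([406.5, 177.6])] [array([0.5329, 0.1117, 0.046 ]), array([0.6083, 0.3761, 0.046 ]), array([0.6259, 0.1345, 0.046 ])]
file [0.5515 0.1147] 0.18676569277670665 ((0.5596969127655029, 0.11579154431819916), (0.30782923102378845, 0.02687009423971176), 10.31118106842041) [0.4083 0.0877] [0.7109 0.1448]
rest [0.609  0.1238] 0.16660824818968228 ((0.6118667125701904, 0.1263587772846222), (0.1910618245601654, 0.076622873544693), 10.179152488708496)
vise [373.6, 141.7, 422.3, 220.0] [ 0.6172 -0.1857] -0.09936742928457774 1.4618967771530151
jaws [374.1, 144.6, 424.7, 226.8] [ 0.6179 -0.1861] -0.09612887406954394 85.59132385253906
[array([397. , 185.5]), array([402.6, 176.4])] [array([0.5289, 0.1135, 0.046 ]), array([0.6202, 0.1324, 0.046 ])]
file [0.5535 0.1155] 0.18417007026660895 ((0.559324324131012, 0.11698882281780243), (0.3075811266899109, 0.026565447449684143), 10.61434555053711) [0.4082 0.0884] [0.7106 0.1448]
rest [0.6132 0.1227] 0.19960366564743787 ((0.61181640625, 0.12532341480255127), (0.19081833958625793, 0.07506126165390015), 10.404694557189941)
vise [373.1, 147.6, 424.5, 223.9] [ 0.6181 -0.1865] -0.07800581842125932 85.21349334716797
jaws [372.5, 143.3, 426.0, 226.4] [ 0.6165 -0.1861] -0.08151166333484469 84.1478271484375
[array([399.9, 188.6]), array([403.9, 175.6]), array([404. , 175.8])] [array([0.5327, 0.1112, 0.046 ]), array([0.6172, 0.1286, 0.046 ])]
```

View pics/crop3.png

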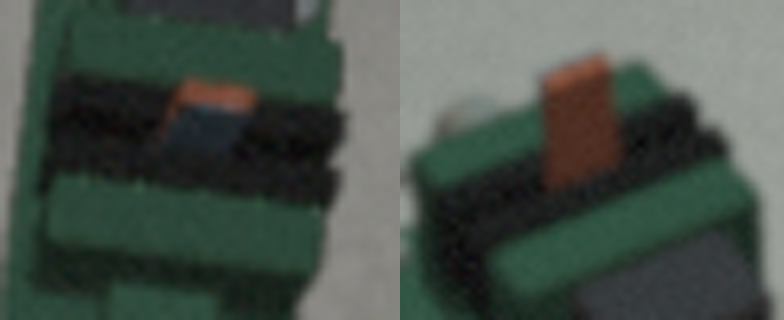

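```bash
python3 - <<'E'
from h import *
np.set_printoptions(precision=4,suppress=True)
for pa in [(276.8,295.8),(276.8,297)]:
  for pb in [(407.1,171.4),(407.1,172.2)]: print(tri(pa,pb))
c=lambda u,v:(360+u/4-.4,130+v/4-.4)
e=lambda u,v:(380+u/8-.4,160+v/8-.4)
def yaw(a,b,z):
    p,q=at_z('top',a,z),at_z('top',b,z);d=q-p;print(p[:2],q[:2],np.linalg.norm(d),np.arctan2(d[1],d[0]))
yaw(c(72,355),c(103,90),.008);yaw(c(217,373),c(245,110),.008);yaw(c(217,373),c(72,355),.008);yaw(e(340,45),e(75,18),.09);yaw(e(320,207),e(50,177),.09);yaw(c(243,343),c(66,319),.04)
for z in(.116,.126,.136):print(z,at_z('top',(407.1,171.6),z)[:2])
# strip base in jaws tops: front-face bottom
print(at_z('top',e(205,152),.09))
s=lambda u,v:(250+(u-400)/6.4-.4,285+v/6.4-.4)
print('back bottom',at_z('scene',s(584,182),.09),proj('scene',[.6112,-.188,.09]))
E
```

```text
(array([ 0.612 , -0.1833,  0.1242]), np.float64(0.0004050079054437856))
(array([ 0.6108, -0.1831,  0.1231]), np.float64(0.0013271636230597127))
(array([ 0.6127, -0.1837,  0.122 ]), np.float64(0.00014361765637548239))
(array([ 0.6114, -0.1836,  0.121 ]), np.float64(0.0010670541837435093))
[ 0.5291 -0.1327] [ 0.6986 -0.1448] 0.16994579083133643 -0.0712398642062139
[ 0.5234 -0.2203] [ 0.6912 -0.2328] 0.16818693551479397 -0.07440875281459405
[ 0.5234 -0.2203] [ 0.5291 -0.1327] 0.08774707198065024 1.5062544134488673
[ 0.6408 -0.2224] [ 0.6442 -0.1459] 0.07660800415783556 1.5272267620498614
[ 0.5919 -0.218 ] [ 0.5959 -0.1405] 0.07751756343614354 1.518284285419633
[ 0.5347 -0.23  ] [ 0.5427 -0.1254] 0.10492366473705306 1.49425015586119
0.116 [ 0.6143 -0.1847]
0.126 [ 0.6109 -0.1833]
0.136 [ 0.6074 -0.1818]
[ 0.6062 -0.1846  0.09  ]
back bottom [ 0.6195 -0.1868  0.09  ] [275.3651 310.8109]
```

```bash
cat >> h.py <<'E'
from scipy.spatial.transform import Rotation as Ro
def goto(x,y,z,yaw,pos=None,R=None):
    """shift and turn in jog units from the present pose to tool-down pose"""
    s=state(); q=s['eef_rot']; 
    R0=Ro.from_quat([q[1],q[2],q[3],q[0]]) if R is None else R; p=s['tcp_pos'] if pos is None else np.array(pos)
    T=Ro.from_euler('z',yaw)*Ro.from_euler('x',np.pi)
    d=R0.inv().apply(np.array([x,y,z])-p)/.06; r=np.degrees((R0.inv()*T).as_rotvec())/5
    print('shift',np.round(d,3),'turn',np.round(r,3),'tcp',np.round(p,4),'F',np.round(s['force'],2),'M',np.round(s['moment'],3),'t',round(s['clock'],2))
E
python3 -c "
from h import *
goto(.4927,.104,.2,.185)"
```

```text
shift [ 8.146 -8.4    0.49 ] turn [0.    0.    3.045] tcp [ 0.2723 -0.5626  0.2294] F [-0.3  -0.48  0.59] M [0.022 0.007 0.006] t 3.0
```

>>> jog_arm(steps=[{"xyz":[0.7,-0.7,0],"turn":[0,0,0.3],"hand":1},{"xyz":[1.4,-1.4,0],"turn":[0,0,0.6],"hand":1},{"xyz":[2.1,-2.1,0],"turn":[0,0,0.9],"hand":1},{"xyz":[2.8,-2.8,0],"turn":[0,0,1.2],"hand":1},{"xyz":[3.5,-3.5,0],"turn":[0,0,1.5],"hand":1},{"xyz":[4.2,-4.2,0],"turn":[0,0,1.8],"hand":1},{"xyz":[4.9,-4.9,0],"turn":[0,0,2.1],"hand":1},{"xyz":[5.6,-5.6,0],"turn":[0,0,2.4],"hand":1},{"xyz":[6.3,-6.3,0],"turn":[0,0,2.7],"hand":1},{"xyz":[7.0,-7.0,0],"turn":[0,0,3.0],"hand":1}])

```text
clock: 4.25
tcp_pos: [0.4679, 0.0002, 0.2298]
eef_rot: [0.0, 0.996, 0.094, 0.0]
force: [1.2, -0.5, 0.4]
finger_gap: 1.001
finger_force: 0.0
```

```bash
python3 -c "
from h import *
goto(.4927,.104,.2,.185)"
```

```text
shift [ 0.728 -1.623  0.496] turn [ 0.005 -0.011  0.03 ] tcp [4.679e-01 2.000e-04 2.298e-01] F [ 1.2  -0.47  0.37] M [-0.076  0.014 -0.04 ] t 4.25
```

>>> jog_arm(steps=[{"xyz":[0.36,-0.8,0.2],"turn":[0,0,0],"hand":1},{"xyz":[0.73,-1.62,0.5],"turn":[0,0,0.03],"hand":1},{"xyz":[0.73,-1.62,0.5],"turn":[0,0,0.03],"hand":1},{"xyz":[0.73,-1.62,0.5],"turn":[0,0,0.03],"hand":1}])

```text
clock: 4.75
tcp_pos: [0.492, 0.1017, 0.1993]
eef_rot: [0.0, 0.996, 0.093, -0.0]
force: [-0.0, -0.3, 1.3]
finger_gap: 1.002
finger_force: 0.0
```

```bash
cat >> h.py <<'E'
def wray(px):
    c=camera_info('wrist');K=np.array(c['camera_matrix']);T=np.array(c['tool_from_camera'])
    u=np.array([(px[0]-K[0,2])/K[0,0],(px[1]-K[1,2])/K[1,1]]);th=np.linalg.norm(u)
    d=np.r_[u/max(th,1e-9)*np.sin(th),np.cos(th)]
    s=state();q=s['eef_rot'];R=Ro.from_quat([q[1],q[2],q[3],q[0]])
    return R.apply(T[:3,3])+s['tcp_pos'],R.apply(T[:3,:3]@d)
def w_at(px,z):
    o,d=wray(px);return o+d*(z-o[2])/d[2]
E
python3 - <<'E'
from h import *
np.set_printoptions(precision=4,suppress=True)
goto(.4927,.104,.2,.185)
save('wrist','w1.png')
for r in regions_of('wrist','file')[:2]:
    m=r['region'];print(r['conf'],r['box']);ys,xs=np.nonzero(m)
    P=np.array([w_at(p,.058)[:2] for p in zip(xs[::5],ys[::5])])
    c=P.mean(0);u,s,v=np.linalg.svd(P-c,full_matrices=False);d=v[0]*np.sign(v[0][0]);t=(P-c)@d
    print(c,np.arctan2(d[1],d[0]),c+d*t.min(),c+d*t.max()); print(cv2.minAreaRect(P.astype(np.float32)))
for n,z in [('file',.046),('blade_mid',.046),('rest',0)]: print(n,[(r['conf'],r['at'],w_at(r['at'],z)) for r in tip_of('wrist',n)][:2])
E
```

```text
shift [ 0.018 -0.035 -0.012] turn [0.005 0.007 0.019] tcp [0.492  0.1017 0.1993] F [-0.01 -0.26  1.26] M [ 0.003 -0.013 -0.056] t 4.75
0.81 [304.3, 1.0, 336.6, 313.2]Traceback (most recent call last):
  File "<stdin>", line 7, in <module>
  File "h.py", line 38, in w_at
    o,d=wray(px);return o+d*(z-o[2])/d[2]
        ~~~~^^^^
  File "h.py", line 35, in wray
    s=state();q=s['eef_rot'];R=Ro.from_quat([q[1],q[2],q[3],q[0]])
ValueError: time passes only in moves, steps and waits
```

View pics/w1.png

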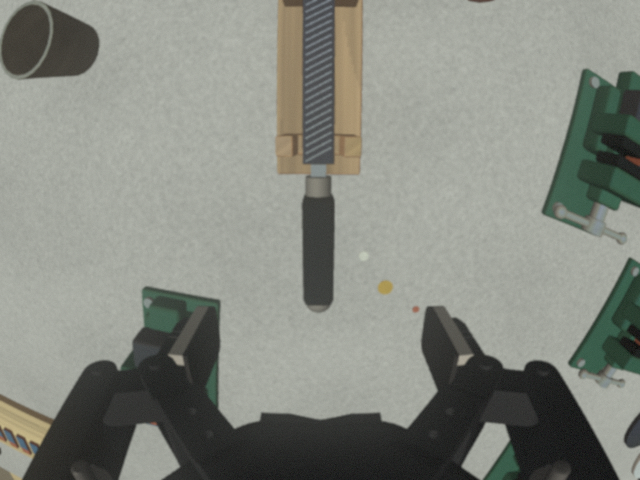

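The wrist view shows the file upright in the image at column 318: handle rows 196–311, ferrule 176–196, blade shoulder near row 163.

```bash
sed -i 's/    s=state();q=s\[.eef_rot.\];R=Ro.from_quat(\[q\[1\],q\[2\],q\[3\],q\[0\]\])\n    return//' h.py; python3 - <<'E'
t=open('h.py').read()
t=t.replace("def wray(px):","S=None\ndef wray(px):\n    global S").replace("    s=state();q=s['eef_rot'];R=Ro.from_quat([q[1],q[2],q[3],q[0]])\n    return R.apply","    if S is None: S=state()\n    s=S;q=s['eef_rot'];R=Ro.from_quat([q[1],q[2],q[3],q[0]])\n    return R.apply")
open('h.py','w').write(t)
E
python3 - <<'E'
from h import *
np.set_printoptions(precision=4,suppress=True)
for p,z in [((318,311),.055),((318,196),.058),((318,163),.0515),((318,196),.0495)]: print(p,w_at(p,z))
a=w_at((318,311),.055);b=w_at((318,163),.0515);print(np.arctan2(*(b-a)[1::-1]))
read_camera('wrist')
for n,z in [('file',.046),('blade_mid',.046),('rest',0)]: print(n,[(r['conf'],r['at'],w_at(r['at'],z)) for r in tip_of('wrist',n)][:2])
E
```

```text
(318, 311) [0.409  0.0867 0.055 ]
(318, 196) [0.5113 0.1055 0.058 ]
(318, 163) [0.5362 0.1102 0.0515]
(318, 196) [0.5096 0.1052 0.0495]
0.18279988708556588
file [(0.71, [319.6, 163.9], array([0.5351, 0.1087, 0.046 ]))]
blade_mid [(0.97, [319.3, 50.9], array([0.6251, 0.1257, 0.046 ]))]
rest []
```

```bash
python3 -c "
from h import *
goto(.4937,.1028,.055,.184)"
```

```text
shift [ 0.027 -0.025  2.412] turn [ 0.004 -0.007  0.006] tcp [0.4923 0.1011 0.1997] F [ 0.09 -0.56  0.34] M [-0.005  0.018  0.049] t 5.05
```

>>> jog_arm(steps=[{"xyz":[0.02,-0.02,0.6],"turn":[0,0,0],"hand":1},{"xyz":[0.02,-0.02,1.2],"turn":[0,0,0],"hand":1},{"xyz":[0.02,-0.02,1.8],"turn":[0,0,0],"hand":1},{"xyz":[0.02,-0.02,2.3],"turn":[0,0,0],"hand":1},{"xyz":[0.02,-0.02,2.42],"turn":[0,0,0],"hand":1},{"xyz":[0.02,-0.02,2.42],"turn":[0,0,0],"hand":1},{"xyz":[0.02,-0.02,2.42],"turn":[0,0,0],"hand":0.6},{"xyz":[0.02,-0.02,2.42],"turn":[0,0,0],"hand":0.5},{"xyz":[0.02,-0.02,2.42],"turn":[0,0,0],"hand":0.42}])

```text
clock: 6.18
tcp_pos: [0.4935, 0.1035, 0.0548]
eef_rot: [-0.0, 0.996, 0.093, 0.001]
force: [-0.6, 0.4, 0.6]
finger_gap: 0.424
finger_force: 0.0
```

>>> jog_arm(steps=[{"xyz":[0,0,0],"turn":[0,0,0],"hand":0},{"xyz":[0,0,0],"turn":[0,0,0],"hand":0},{"xyz":[0,0,0],"turn":[0,0,0],"hand":0},{"xyz":[0,0,0],"turn":[0,0,0],"hand":0}])

```text
clock: 6.68
tcp_pos: [0.4932, 0.1036, 0.0543]
eef_rot: [0.0, 0.996, 0.093, 0.0]
force: [-1.1, 0.4, 4.3]
finger_gap: 0.277
finger_force: 61.1
```

```bash
python3 -c "
from h import *
goto(.4937,.1028,.055,.184)"
```

```text
shift [ 0.006  0.014 -0.012] turn [ 0.    -0.002  0.027] tcp [0.4932 0.1036 0.0543] F [-1.13  0.41  4.33] M [0.048 0.08  0.02 ] t 6.67
```

>>> jog_arm(steps=[{"xyz":[0,0,-0.15],"turn":[0,0,0],"hand":0},{"xyz":[0,0,-0.4],"turn":[0,0,0],"hand":0},{"xyz":[0,0,-0.8],"turn":[0,0,0],"hand":0},{"xyz":[0,0,-1.3],"turn":[0,0,0],"hand":0},{"xyz":[0,0,-1.8],"turn":[0,0,0],"hand":0},{"xyz":[0,0,-2.3],"turn":[0,0,0],"hand":0},{"xyz":[0,0,-2.5],"turn":[0,0,0],"hand":0},{"xyz":[0,0,-2.5],"turn":[0,0,0],"hand":0}])

```text
clock: 7.68
tcp_pos: [0.4933, 0.1035, 0.2048]
eef_rot: [0.0, 0.996, 0.093, 0.001]
force: [-0.4, 0.6, -2.4]
finger_gap: 0.278
finger_force: 60.5
```

```bash
python3 - <<'E'
from h import *
goto(.4304,-.171,.205,-.066)
np.set_printoptions(precision=4,suppress=True)
im=read_camera('scene')
cv2.imwrite('pics/s2.png',cv2.resize(im[120:320,260:500],(720,600),interpolation=2)[:,:,::-1])
read_camera('top')
a={n:[r['at'] for r in tip_of('scene',n)][:1] for n in['file','blade_mid']}
b={n:[r['at'] for r in tip_of('top',n)][:1] for n in['file','blade_mid']}
print(a,b)
for n in a: print(n,tri(a[n][0],b[n][0]))
E
```

```text
shift [-1.877  4.302 -0.006] turn [-0.    -0.015  2.89 ] tcp [0.4933 0.1035 0.2048] F [-0.42  0.57 -2.39] M [-0.047  0.195  0.025] t 7.67
{'file': [[375.0, 195.1]], 'blade_mid': [[414.8, 209.9]]} {'file': [], 'blade_mid': []}Traceback (most recent call last):
  File "<stdin>", line 10, in <module>
IndexError: list index out of range
```

View pics/s2.png

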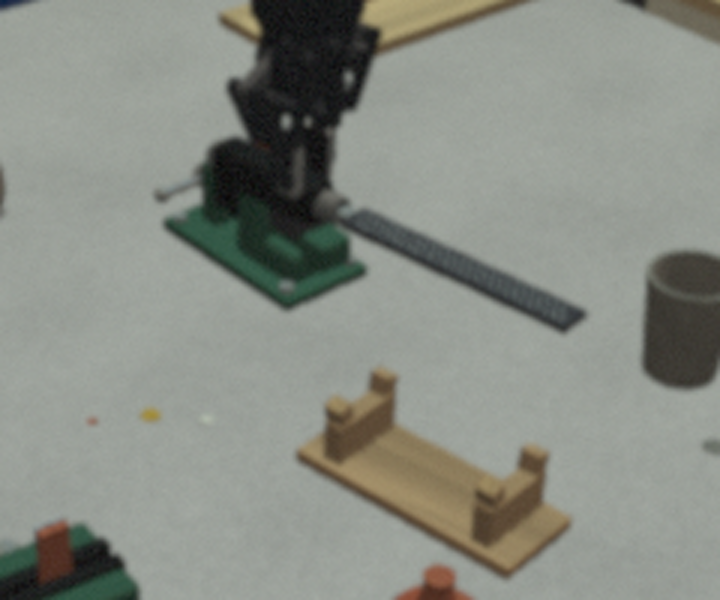

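The crop shows the file held in the gripper, roughly level and clear of the rest, with its tip centre near scene px (451,226). I'll check the pitch.

```bash
python3 - <<'E'
from h import *
np.set_printoptions(precision=4,suppress=True)
for n,px,xy in [('tip',(451.4,226.4),(.712,.1435)),('shoulder',(378,190.7),(.535,.1105)),('net origin',(375,195.1),(.535,.1105)),('net mid',(414.8,209.9),(.6235,.127))]:
    o,d=ray('scene',px); k=((np.array(xy)-o[:2])@d[:2])/(d[:2]@d[:2]); print(n,o+k*d)
for t in (0,.05): print(proj('scene',[.712,.1435,.2-.18*t]),proj('scene',[.535,.1105,.2]))
E
```

```text
tip [0.7123 0.1437 0.1955]
shoulder [0.5368 0.1126 0.2006]
net origin [0.5331 0.1083 0.19  ]
net mid [0.6271 0.1305 0.1936]
[451.4661 224.3917] [376.6357 190.9165]
[450.9547 228.3792] [376.6357 190.9165]
```

>>> jog_arm(steps=[{"xyz":[-0.2,0.5,0],"turn":[0,0,0.3],"hand":0},{"xyz":[-0.5,1.1,0],"turn":[0,0,0.7],"hand":0},{"xyz":[-0.8,1.8,0],"turn":[0,0,1.2],"hand":0},{"xyz":[-1.1,2.5,0],"turn":[0,0,1.7],"hand":0},{"xyz":[-1.4,3.2,0],"turn":[0,0,2.2],"hand":0},{"xyz":[-1.7,3.8,0],"turn":[0,0,2.6],"hand":0},{"xyz":[-1.88,4.2,0],"turn":[0,0,2.85],"hand":0},{"xyz":[-1.88,4.3,0],"turn":[0,0,2.89],"hand":0},{"xyz":[-1.88,4.3,0],"turn":[0,0,2.89],"hand":0},{"xyz":[-1.88,4.3,0],"turn":[0,0,2.89],"hand":0}])

```text
clock: 9.22
tcp_pos: [0.4304, -0.1696, 0.2041]
eef_rot: [-0.0, 0.999, -0.032, -0.0]
force: [-0.8, 0.4, -0.6]
finger_gap: 0.278
finger_force: 60.5
```

```bash
python3 - <<'E'
from h import *
goto(.4304,-.171,.1546,-.066)
np.set_printoptions(precision=4,suppress=True)
wr=read_camera('wrist'); tp=read_camera('top')
a=cv2.resize(tp[130:230,350:450],(400,400),interpolation=2)
cv2.imwrite('pics/m3.png',np.hstack([a,cv2.resize(wr[0:270,230:500],(400,400),interpolation=2)])[:,:,::-1])
E
```

```text
shift [0.001 0.024 0.824] turn [-0.006  0.002  0.025] tcp [ 0.4304 -0.1696  0.2041] F [-0.79  0.35 -0.64] M [ 0.048  0.182 -0.029] t 9.22
```

View pics/m3.png

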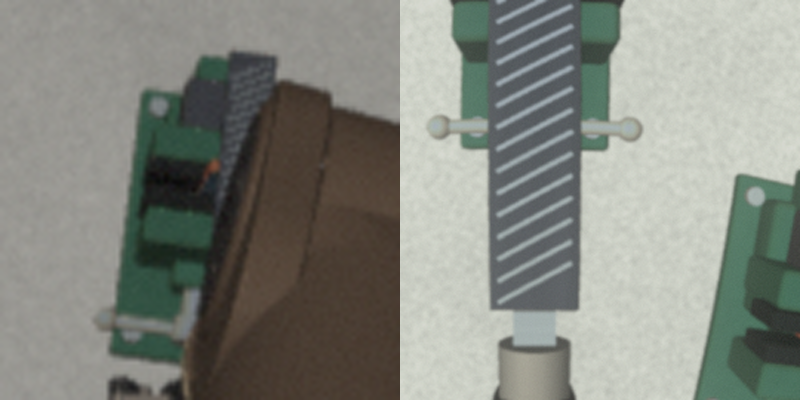

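>>> jog_arm(steps=[{"xyz":[0,0.02,0.4],"turn":[0,0,0.02],"hand":0},{"xyz":[0,0.02,0.8],"turn":[0,0,0.02],"hand":0},{"xyz":[0,0.02,0.95],"turn":[0,0,0.02],"hand":0},{"xyz":[0,0.02,0.95],"turn":[0,0,0.02],"hand":0}])

```text
clock: 9.82
tcp_pos: [0.4299, -0.1717, 0.1471]
eef_rot: [-0.0, 0.999, -0.033, -0.0]
force: [0.2, 0.2, 0.2]
finger_gap: 0.281
finger_force: 60.5
```

```bash
cat >> h.py <<'E'
def feel(n=4,dist=.18,base=None):
    F=[];M=[];P=[]
    for i in range(n):
        s=state();F.append(s['force']);M.append(s['moment']);P.append(s['tcp_pos'])
        if i<n-1: read_camera('wrist')
    F,M,P=np.array(F),np.array(M),np.array(P)
    d=P.mean(0)-[.612,-.183,0]; x=d[0]*np.cos(.066)-d[1]*np.sin(.066); y=d[0]*np.sin(.066)+d[1]*np.cos(.066)
    print('vise x of file',round(x+.042,4),'y',round(y,4),'z',P.mean(0)[2].round(4),'F',F.mean(0).round(2),'My',M[:,1].round(3),M[:,1].mean().round(3),'t',s['clock'])
    if base is not None: print('Fc from My',round((base-M[:,1].mean())/(-x),2))
E
python3 -c "
from h import *
feel(5)"
```

```text
vise x of file -0.1399 y -0.001 z 0.1477 F [ 0.08 -0.1  -0.99] My [0.225 0.196 0.169 0.178 0.239] 0.201 t 10.025
```

>>> jog_arm(steps=[{"xyz":[0.01,0,0.04],"turn":[0,0,0],"hand":0},{"xyz":[0.02,0,0.08],"turn":[0,0,0],"hand":0},{"xyz":[0.02,0,0.08],"turn":[0,0,0],"hand":0}])

```text
clock: 10.4
tcp_pos: [0.4311, -0.1722, 0.1422]
eef_rot: [-0.0, 0.999, -0.034, -0.0]
force: [-0.2, 0.1, -1.2]
finger_gap: 0.278
finger_force: 60.5
```

```bash
python3 -c "
from h import *
feel(2,base=.2)"
```

```text
vise x of file -0.1392 y -0.0011 z 0.1423 F [ 0.1   0.43 -1.58] My [0.179 0.176] 0.178 t 10.45
Fc from My 0.12
```

>>> jog_arm(steps=[{"xyz":[0.01,0,0.02],"turn":[0,0,0],"hand":0},{"xyz":[0.01,0,0.035],"turn":[0,0,0],"hand":0},{"xyz":[0.01,0,0.035],"turn":[0,0,0],"hand":0}])

```text
clock: 10.82
tcp_pos: [0.4317, -0.1722, 0.1402]
eef_rot: [-0.0, 0.999, -0.034, -0.0]
force: [0.4, -0.1, -1.4]
finger_gap: 0.279
finger_force: 60.5
```

```bash
python3 -c "
from h import *
feel(2,base=.2)"
```

```text
vise x of file -0.1386 y -0.0011 z 0.1402 F [-0.11 -0.29 -1.18] My [0.239 0.233] 0.236 t 10.875
Fc from My -0.2
```

>>> jog_arm(steps=[{"xyz":[0.01,0,0.02],"turn":[0,0,0],"hand":0},{"xyz":[0.01,0,0.03],"turn":[0,0,0],"hand":0},{"xyz":[0.01,0,0.03],"turn":[0,0,0],"hand":0}])

```text
clock: 11.25
tcp_pos: [0.4323, -0.1723, 0.1384]
eef_rot: [0.0, 0.999, -0.034, -0.0]
force: [-0.6, -0.2, -2.1]
finger_gap: 0.281
finger_force: 60.5
```

```bash
python3 -c "
from h import *
feel(2,base=.2)"
```

```text
vise x of file -0.138 y -0.0011 z 0.1385 F [-0.49  0.22 -1.84] My [0.168 0.196] 0.182 t 11.3
Fc from My 0.1
```

>>> jog_arm(steps=[{"xyz":[0.01,0,0.02],"turn":[0,0,0],"hand":0},{"xyz":[0.01,0,0.03],"turn":[0,0,0],"hand":0},{"xyz":[0.01,0,0.03],"turn":[0,0,0],"hand":0}])

```text
clock: 11.68
tcp_pos: [0.433, -0.1723, 0.1367]
eef_rot: [0.0, 0.999, -0.034, 0.0]
force: [-0.2, 0.1, -1.4]
finger_gap: 0.281
finger_force: 60.5
```

```bash
python3 -c "
from h import *
feel(2,base=.2)"
```

```text
vise x of file -0.1373 y -0.0011 z 0.1367 F [ 0.12 -0.03 -1.23] My [0.136 0.115] 0.126 t 11.725
Fc from My 0.41
```

>>> jog_arm(steps=[{"xyz":[0.01,0,0.01],"turn":[0,0,0],"hand":0},{"xyz":[0.01,0,0.02],"turn":[0,0,0],"hand":0},{"xyz":[0.01,0,0.02],"turn":[0,0,0],"hand":0}])

```text
clock: 12.1
tcp_pos: [0.4336, -0.1723, 0.1355]
eef_rot: [0.0, 0.999, -0.034, 0.0]
force: [-0.5, -0.6, -0.3]
finger_gap: 0.284
finger_force: 60.6
```

```bash
python3 -c "
from h import *
feel(3,base=.2)"
```

```text
vise x of file -0.1368 y -0.0011 z 0.1355 F [-0.88  0.19 -0.67] My [0.103 0.214 0.164] 0.16 t 12.2
Fc from My 0.22
```

>>> jog_arm(steps=[{"xyz":[0.01,0,0.01],"turn":[0,0,0],"hand":0},{"xyz":[0.01,0,0.02],"turn":[0,0,0],"hand":0},{"xyz":[0.01,0,0.02],"turn":[0,0,0],"hand":0}])

```text
clock: 12.58
tcp_pos: [0.4342, -0.1724, 0.1343]
eef_rot: [0.0, 0.999, -0.034, 0.0]
force: [-0.7, 0.6, -0.7]
finger_gap: 0.275
finger_force: 60.6
```

```bash
python3 -c "
from h import *
feel(3,base=.2)"
```

```text
vise x of file -0.1361 y -0.0011 z 0.1343 F [-1.08  0.39 -1.03] My [0.174 0.132 0.192] 0.166 t 12.675
Fc from My 0.19
```

>>> jog_arm(steps=[{"xyz":[0.01,0,0.01],"turn":[0,0,0],"hand":0},{"xyz":[0.01,0,0.02],"turn":[0,0,0],"hand":0},{"xyz":[0.01,0,0.02],"turn":[0,0,0],"hand":0}])

```text
clock: 13.05
tcp_pos: [0.4348, -0.1725, 0.1331]
eef_rot: [0.0, 0.999, -0.034, 0.0]
force: [-1.6, -0.5, 0.6]
finger_gap: 0.278
finger_force: 60.7
```

```bash
python3 -c "
from h import *
feel(4,base=.2)"
```

```text
vise x of file -0.1356 y -0.0012 z 0.1331 F [-1.2  -0.32 -0.07] My [0.088 0.248 0.163 0.155] 0.163 t 13.2
Fc from My 0.21
```

>>> jog_arm(steps=[{"xyz":[0,0,0.01],"turn":[0,0,0],"hand":0},{"xyz":[0,0,0.02],"turn":[0,0,0],"hand":0},{"xyz":[0,0,0.02],"turn":[0,0,0],"hand":0}])

```text
clock: 13.58
tcp_pos: [0.4347, -0.1724, 0.1319]
eef_rot: [0.0, 0.999, -0.034, 0.0]
force: [-1.2, 0.6, -0.0]
finger_gap: 0.277
finger_force: 60.7
```

```bash
python3 -c "
from h import *
feel(4,base=.2)"
```

```text
vise x of file -0.1356 y -0.0012 z 0.1319 F [-1.17  0.72  0.17] My [0.164 0.202 0.181 0.184] 0.183 t 13.725
Fc from My 0.1
```

>>> jog_arm(steps=[{"xyz":[0.01,0,0.01],"turn":[0,0,0],"hand":0},{"xyz":[0.01,0,0.02],"turn":[0,0,0],"hand":0},{"xyz":[0.01,0,0.02],"turn":[0,0,0],"hand":0}])

```text
clock: 14.1
tcp_pos: [0.4353, -0.1725, 0.1306]
eef_rot: [-0.0, 0.999, -0.034, -0.0]
force: [-3.4, 0.1, 0.9]
finger_gap: 0.279
finger_force: 60.8
```

```bash
python3 -c "
from h import *
feel(4,base=.2)"
```

```text
vise x of file -0.135 y -0.0012 z 0.1307 F [-2.37 -0.06  0.78] My [0.192 0.18  0.192 0.164] 0.182 t 14.25
Fc from My 0.1
```

>>> jog_arm(steps=[{"xyz":[0.02,0,0.01],"turn":[0,0,0],"hand":0},{"xyz":[0.04,0,0.02],"turn":[0,0,0],"hand":0},{"xyz":[0.07,0,0.03],"turn":[0,0,0],"hand":0},{"xyz":[0.1,0,0.03],"turn":[0,0,0],"hand":0}])

```text
clock: 14.75
tcp_pos: [0.4414, -0.1729, 0.1289]
eef_rot: [-0.0, 0.999, -0.034, -0.0]
force: [-2.4, 0.8, 1.4]
finger_gap: 0.278
finger_force: 60.8
```

```bash
python3 -c "
from h import *
feel(4,base=.2)"
```

```text
vise x of file -0.1287 y -0.0012 z 0.1289 F [-2.64  0.09  1.56] My [0.312 0.253 0.213 0.289] 0.267 t 14.9
Fc from My -0.39
```

>>> jog_arm(steps=[{"xyz":[0.03,0,0.02],"turn":[0,0,0],"hand":0},{"xyz":[0.08,0,0.025],"turn":[0,0,0],"hand":0},{"xyz":[0.14,0,0.025],"turn":[0,0,0],"hand":0},{"xyz":[0.2,0,0.025],"turn":[0,0,0],"hand":0}])

```text
clock: 15.4
tcp_pos: [0.4536, -0.1737, 0.1274]
eef_rot: [0.0, 0.999, -0.034, -0.0]
force: [-4.2, -0.1, 1.5]
finger_gap: 0.28
finger_force: 60.9
```

```bash
python3 -c "
from h import *
feel(4,base=.2)"
```

```text
vise x of file -0.1164 y -0.0012 z 0.1275 F [-3.34 -0.09  2.15] My [0.371 0.278 0.267 0.156] 0.268 t 15.55
Fc from My -0.43
```

>>> jog_arm(steps=[{"xyz":[0.06,0,0],"turn":[0,0,0],"hand":0},{"xyz":[0.13,0,0],"turn":[0,0,0],"hand":0},{"xyz":[0.2,0,0],"turn":[0,0,0],"hand":0},{"xyz":[0.27,0,0],"turn":[0,0,0],"hand":0},{"xyz":[0.34,0,0],"turn":[0,0,0],"hand":0}])

```text
clock: 16.18
tcp_pos: [0.4739, -0.1751, 0.1274]
eef_rot: [0.0, 0.999, -0.034, -0.0]
force: [-5.5, -0.1, 4.0]
finger_gap: 0.276
finger_force: 61.0
```

```bash
python3 -c "
from h import *
feel(4,base=.2)"
```

```text
vise x of file -0.0961 y -0.0012 z 0.1274 F [-4.61  0.11  3.53] My [0.602 0.505 0.44  0.34 ] 0.472 t 16.325
Fc from My -1.97
```

>>> jog_arm(steps=[{"xyz":[0.06,0,0],"turn":[0,0,0],"hand":0},{"xyz":[0.13,0,0],"turn":[0,0,0],"hand":0},{"xyz":[0.2,0,-0.005],"turn":[0,0,0],"hand":0},{"xyz":[0.27,0,-0.01],"turn":[0,0,0],"hand":0},{"xyz":[0.34,0,-0.01],"turn":[0,0,0],"hand":0}])

```text
clock: 16.95
tcp_pos: [0.4936, -0.1765, 0.128]
eef_rot: [0.0, 0.999, -0.034, -0.0]
force: [-6.2, -0.5, 4.9]
finger_gap: 0.282
finger_force: 61.2
```

```bash
python3 -c "
from h import *
feel(4,base=.2)"
```

```text
vise x of file -0.0763 y -0.0013 z 0.128 F [-5.34  0.23  4.78] My [0.846 0.755 0.638 0.616] 0.714 t 17.1
Fc from My -4.34
```

>>> jog_arm(steps=[{"xyz":[0.06,0,0],"turn":[0,0,0],"hand":0},{"xyz":[0.13,0,-0.005],"turn":[0,0,0],"hand":0},{"xyz":[0.2,0,-0.01],"turn":[0,0,0],"hand":0},{"xyz":[0.26,0,-0.01],"turn":[0,0,0],"hand":0},{"xyz":[0.31,0,-0.01],"turn":[0,0,0],"hand":0}])

```text
clock: 17.73
tcp_pos: [0.5118, -0.1778, 0.1286]
eef_rot: [0.0, 0.999, -0.034, -0.001]
force: [-7.3, 0.2, 6.6]
finger_gap: 0.283
finger_force: 61.4
```

```bash
python3 -c "
from h import *
feel(2,base=.2)"
```

```text
vise x of file -0.0582 y -0.0014 z 0.1286 F [-7.21  0.58  6.54] My [1.192 1.06 ] 1.126 t 17.775
Fc from My -9.25
```

>>> jog_arm(steps=[{"xyz":[0.02,0,-0.06],"turn":[0,0,0],"hand":0},{"xyz":[0.04,0,-0.16],"turn":[0,0,0],"hand":0},{"xyz":[0.02,0,-0.35],"turn":[0,0,0],"hand":0},{"xyz":[-0.25,0,-0.35],"turn":[0,0,0],"hand":0},{"xyz":[-0.55,0,-0.35],"turn":[0,0,0],"hand":0},{"xyz":[-0.85,0,-0.35],"turn":[0,0,0],"hand":0},{"xyz":[-1.15,0,-0.35],"turn":[0,0,0],"hand":0},{"xyz":[-1.35,0,-0.35],"turn":[0,0,0],"hand":0},{"xyz":[-1.35,0,-0.35],"turn":[0,0,0],"hand":0}])

```text
clock: 18.9
tcp_pos: [0.4307, -0.1723, 0.1497]
eef_rot: [0.0, 0.999, -0.034, -0.0]
force: [-0.3, 1.5, -1.2]
finger_gap: 0.283
finger_force: 60.5
```

```bash
python3 -c "
from h import *
feel(5,base=.2)"
```

```text
vise x of file -0.1384 y -0.0012 z 0.1498 F [ 0.24  0.46 -1.66] My [0.176 0.13  0.175 0.16  0.211] 0.171 t 19.1
Fc from My 0.16
```

>>> jog_arm(steps=[{"xyz":[0.0,0,0.12],"turn":[0,0,0],"hand":0},{"xyz":[0.0,0,0.2],"turn":[0,0,0],"hand":0},{"xyz":[0.01,0,0.23],"turn":[0,0,0],"hand":0},{"xyz":[0.02,0,0.26],"turn":[0,0,0],"hand":0},{"xyz":[0.03,0,0.29],"turn":[0,0,0],"hand":0},{"xyz":[0.05,0,0.31],"turn":[0,0,0],"hand":0},{"xyz":[0.07,0,0.32],"turn":[0,0,0],"hand":0}])

```text
clock: 19.98
tcp_pos: [0.436, -0.1725, 0.1304]
eef_rot: [0.0, 0.999, -0.034, -0.0]
force: [-2.4, 0.1, 1.1]
finger_gap: 0.279
finger_force: 60.8
```

```bash
python3 -c "
from h import *
feel(4,base=.2)"
```

```text
vise x of file -0.1342 y -0.0012 z 0.1304 F [-2.3   0.51  1.28] My [0.24  0.246 0.245 0.176] 0.227 t 20.125
Fc from My -0.15
```

>>> jog_arm(steps=[{"xyz":[0.04,0,0.02],"turn":[0,0,0],"hand":0},{"xyz":[0.09,0,0.035],"turn":[0,0,0],"hand":0},{"xyz":[0.15,0,0.045],"turn":[0,0,0],"hand":0},{"xyz":[0.22,0,0.05],"turn":[0,0,0],"hand":0},{"xyz":[0.29,0,0.05],"turn":[0,0,0],"hand":0},{"xyz":[0.36,0,0.05],"turn":[0,0,0],"hand":0},{"xyz":[0.43,0,0.05],"turn":[0,0,0],"hand":0},{"xyz":[0.5,0,0.05],"turn":[0,0,0],"hand":0},{"xyz":[0.57,0,0.05],"turn":[0,0,0],"hand":0},{"xyz":[0.64,0,0.05],"turn":[0,0,0],"hand":0}])

```text
clock: 21.38
tcp_pos: [0.4744, -0.1752, 0.1274]
eef_rot: [0.0, 0.999, -0.034, -0.0]
force: [-4.5, -0.2, 3.5]
finger_gap: 0.274
finger_force: 61.0
```

```bash
python3 -c "
from h import *
feel(3,base=.2)"
```

```text
vise x of file -0.0955 y -0.0012 z 0.1274 F [-4.56 -0.13  3.64] My [0.588 0.523 0.459] 0.523 t 21.475
Fc from My -2.35
```

Same as the first stroke. Next I finish stroke 2, then lift and return.

>>> jog_arm(steps=[{"xyz":[0.06,0,0],"turn":[0,0,0],"hand":0},{"xyz":[0.13,0,0],"turn":[0,0,0],"hand":0},{"xyz":[0.2,0,-0.005],"turn":[0,0,0],"hand":0},{"xyz":[0.27,0,-0.01],"turn":[0,0,0],"hand":0},{"xyz":[0.34,0,-0.01],"turn":[0,0,0],"hand":0},{"xyz":[0.41,0,-0.015],"turn":[0,0,0],"hand":0},{"xyz":[0.48,0,-0.015],"turn":[0,0,0],"hand":0},{"xyz":[0.55,0,-0.02],"turn":[0,0,0],"hand":0},{"xyz":[0.61,0,-0.02],"turn":[0,0,0],"hand":0},{"xyz":[0.64,0,-0.02],"turn":[0,0,0],"hand":0}])

```text
clock: 22.72
tcp_pos: [0.5119, -0.1777, 0.1286]
eef_rot: [-0.0, 0.999, -0.034, -0.001]
force: [-8.3, 0.7, 6.3]
finger_gap: 0.279
finger_force: 61.4
```

```bash
python3 -c "
from h import *
feel(2,base=.2)"
```

```text
vise x of file -0.0582 y -0.0013 z 0.1286 F [-7.85  0.36  6.18] My [1.191 1.083] 1.137 t 22.775
Fc from My -9.36
```

>>> jog_arm(steps=[{"xyz":[0.02,0,-0.06],"turn":[0,0,0],"hand":0},{"xyz":[0.04,0,-0.16],"turn":[0,0,0],"hand":0},{"xyz":[0.02,0,-0.35],"turn":[0,0,0],"hand":0},{"xyz":[-0.25,0,-0.35],"turn":[0,0,0],"hand":0},{"xyz":[-0.55,0,-0.35],"turn":[0,0,0],"hand":0},{"xyz":[-0.85,0,-0.35],"turn":[0,0,0],"hand":0},{"xyz":[-1.15,0,-0.35],"turn":[0,0,0],"hand":0},{"xyz":[-1.35,0,-0.35],"turn":[0,0,0],"hand":0},{"xyz":[-1.35,0,-0.35],"turn":[0,0,0],"hand":0}])

```text
clock: 23.9
tcp_pos: [0.4307, -0.1723, 0.1497]
eef_rot: [0.0, 0.999, -0.034, -0.0]
force: [0.6, 0.3, -1.4]
finger_gap: 0.281
finger_force: 60.5
```

```bash
python3 -c "
from h import *
feel(3,base=.2)"
```

```text
vise x of file -0.1387 y -0.0012 z 0.1498 F [ 0.29  0.18 -1.56] My [0.18  0.231 0.176] 0.196 t 24.0
Fc from My 0.02
```

Third stroke, using the same profile.

>>> jog_arm(steps=[{"xyz":[0.0,0,0.12],"turn":[0,0,0],"hand":0},{"xyz":[0.0,0,0.2],"turn":[0,0,0],"hand":0},{"xyz":[0.01,0,0.23],"turn":[0,0,0],"hand":0},{"xyz":[0.02,0,0.26],"turn":[0,0,0],"hand":0},{"xyz":[0.03,0,0.29],"turn":[0,0,0],"hand":0},{"xyz":[0.05,0,0.31],"turn":[0,0,0],"hand":0},{"xyz":[0.07,0,0.32],"turn":[0,0,0],"hand":0}])

```text
clock: 24.88
tcp_pos: [0.436, -0.1726, 0.1304]
eef_rot: [0.0, 0.999, -0.034, -0.0]
force: [-3.1, 0.8, 2.0]
finger_gap: 0.279
finger_force: 60.8
```

```bash
python3 -c "
from h import *
feel(3,base=.2)"
```

```text
vise x of file -0.1342 y -0.0012 z 0.1304 F [-2.79  0.73  0.97] My [0.292 0.252 0.261] 0.268 t 24.975
Fc from My -0.39
```

>>> jog_arm(steps=[{"xyz":[0.04,0,0.02],"turn":[0,0,0],"hand":0},{"xyz":[0.09,0,0.035],"turn":[0,0,0],"hand":0},{"xyz":[0.15,0,0.045],"turn":[0,0,0],"hand":0},{"xyz":[0.22,0,0.05],"turn":[0,0,0],"hand":0},{"xyz":[0.29,0,0.05],"turn":[0,0,0],"hand":0},{"xyz":[0.36,0,0.05],"turn":[0,0,0],"hand":0},{"xyz":[0.43,0,0.05],"turn":[0,0,0],"hand":0},{"xyz":[0.5,0,0.05],"turn":[0,0,0],"hand":0},{"xyz":[0.57,0,0.05],"turn":[0,0,0],"hand":0},{"xyz":[0.64,0,0.05],"turn":[0,0,0],"hand":0}])

```text
clock: 26.22
tcp_pos: [0.4745, -0.1752, 0.1274]
eef_rot: [0.0, 0.999, -0.034, -0.0]
force: [-4.8, 0.6, 3.6]
finger_gap: 0.278
finger_force: 61.1
```

```bash
python3 -c "
from h import *
feel(2,base=.2)"
```

```text
vise x of file -0.0955 y -0.0012 z 0.1275 F [-4.39  0.36  3.6 ] My [0.568 0.513] 0.54 t 26.275
Fc from My -2.47
```

>>> jog_arm(steps=[{"xyz":[0.06,0,0],"turn":[0,0,0],"hand":0},{"xyz":[0.13,0,0],"turn":[0,0,0],"hand":0},{"xyz":[0.2,0,-0.005],"turn":[0,0,0],"hand":0},{"xyz":[0.27,0,-0.01],"turn":[0,0,0],"hand":0},{"xyz":[0.34,0,-0.01],"turn":[0,0,0],"hand":0},{"xyz":[0.41,0,-0.015],"turn":[0,0,0],"hand":0},{"xyz":[0.48,0,-0.015],"turn":[0,0,0],"hand":0},{"xyz":[0.55,0,-0.02],"turn":[0,0,0],"hand":0},{"xyz":[0.61,0,-0.02],"turn":[0,0,0],"hand":0},{"xyz":[0.64,0,-0.02],"turn":[0,0,0],"hand":0}])

```text
clock: 27.52
tcp_pos: [0.512, -0.1777, 0.1286]
eef_rot: [-0.0, 0.999, -0.034, -0.001]
force: [-7.7, -0.5, 6.3]
finger_gap: 0.28
finger_force: 61.4
```

```bash
python3 -c "
from h import *
feel(2,base=.2)"
```

```text
vise x of file -0.058 y -0.0013 z 0.1286 F [-7.33  0.06  6.68] My [1.173 1.115] 1.144 t 27.575
Fc from My -9.44
```

>>> jog_arm(steps=[{"xyz":[0.02,0,-0.06],"turn":[0,0,0],"hand":0},{"xyz":[0.04,0,-0.16],"turn":[0,0,0],"hand":0},{"xyz":[0.04,0,-0.35],"turn":[0,0,0],"hand":0},{"xyz":[0.04,0,-0.6],"turn":[0,0,0],"hand":0},{"xyz":[0.04,0,-0.95],"turn":[0,0,0],"hand":0},{"xyz":[0.04,0,-1.27],"turn":[0,0,0],"hand":0},{"xyz":[0.04,0,-1.27],"turn":[0,0,0],"hand":0}])

```text
clock: 28.45
tcp_pos: [0.5163, -0.1781, 0.2069]
eef_rot: [0.0, 0.999, -0.034, 0.002]
force: [0.5, 0.3, -2.3]
finger_gap: 0.282
finger_force: 60.5
```

```bash
python3 -c "
from h import *
feel(2,base=.2)
goto(.4935,.1033,.205,.184)
"
```

```text
vise x of file -0.0542 y -0.0014 z 0.2063 F [ 0.36  0.22 -2.25] My [0.268 0.215] 0.241 t 28.5
Fc from My -0.43
shift [-0.683 -4.652  0.007] turn [ 0.008 -0.022 -2.883] tcp [ 0.5155 -0.178   0.2057] F [ 0.24  0.11 -2.19] M [0.033 0.215 0.001] t 28.5
```

>>> jog_arm(steps=[{"xyz":[-0.1,-0.4,0],"turn":[0,0,-0.2],"hand":0},{"xyz":[-0.2,-1.0,0],"turn":[0,0,-0.6],"hand":0},{"xyz":[-0.3,-1.7,0],"turn":[0,0,-1.0],"hand":0},{"xyz":[-0.4,-2.4,0],"turn":[0,0,-1.5],"hand":0},{"xyz":[-0.5,-3.1,0],"turn":[0,0,-2.0],"hand":0},{"xyz":[-0.6,-3.8,0],"turn":[0,0,-2.4],"hand":0},{"xyz":[-0.68,-4.4,0],"turn":[0,0,-2.75],"hand":0},{"xyz":[-0.68,-4.65,0],"turn":[0,0,-2.88],"hand":0},{"xyz":[-0.68,-4.65,0],"turn":[0,0,-2.88],"hand":0},{"xyz":[-0.68,-4.65,0],"turn":[0,0,-2.88],"hand":0}])

```text
clock: 29.75
tcp_pos: [0.493, 0.1017, 0.2045]
eef_rot: [0.0, 0.996, 0.091, -0.0]
force: [0.8, -0.3, -1.4]
finger_gap: 0.278
finger_force: 60.5
```

```bash
python3 -c "
from h import *
goto(.4935,.1033,.07,.184)
save('wrist','w2.png',(200,0,440,200),3)
"
```

```text
shift [ 0.014 -0.027  2.241] turn [ 0.01   0.01  -0.026] tcp [0.493  0.1017 0.2045] F [ 0.82 -0.3  -1.44] M [-0.069  0.201  0.065] t 29.75
```

View pics/w2.png

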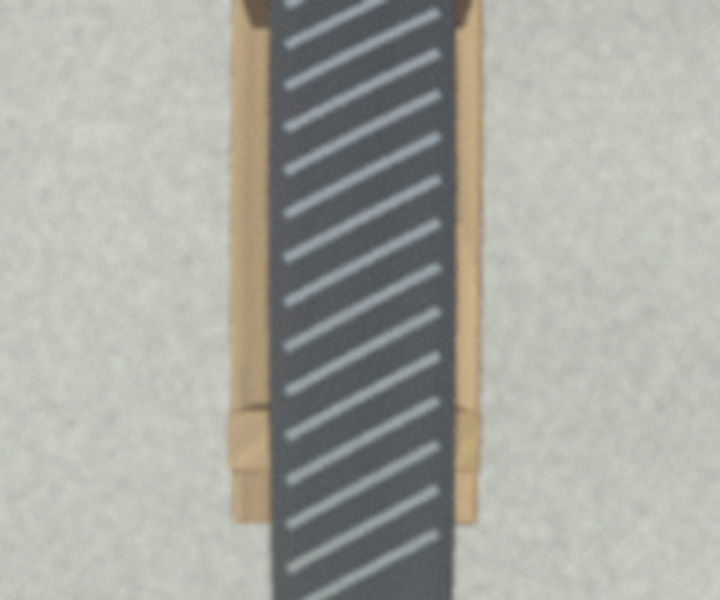

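The file sits parallel to the rest, with its centre at crop column 362 and the rest's at 354, about 1.6 mm to the right. The computed shift corrects this.

>>> jog_arm(steps=[{"xyz":[0.01,-0.03,0.4],"turn":[0,0,-0.03],"hand":0},{"xyz":[0.01,-0.03,0.9],"turn":[0,0,-0.03],"hand":0},{"xyz":[0.01,-0.03,1.4],"turn":[0,0,-0.03],"hand":0},{"xyz":[0.01,-0.03,1.8],"turn":[0,0,-0.03],"hand":0},{"xyz":[0.01,-0.03,2.0],"turn":[0,0,-0.03],"hand":0},{"xyz":[0.01,-0.03,2.0],"turn":[0,0,-0.03],"hand":0},{"xyz":[0.01,-0.03,2.0],"turn":[0,0,-0.03],"hand":0}])

```text
clock: 30.68
tcp_pos: [0.4941, 0.1051, 0.0856]
eef_rot: [-0.0, 0.996, 0.093, 0.001]
force: [-0.6, -0.2, -1.7]
finger_gap: 0.277
finger_force: 60.5
```

```bash
python3 -c "
from h import *
goto(.4935,.1033,.0545,.184)
read_camera('wrist')
goto(.4935,.1033,.0545,.184)
"
```

```text
shift [-0.015  0.027  0.519] turn [ 0.    -0.015  0.021] tcp [0.4941 0.1051 0.0856] F [-0.56 -0.2  -1.74] M [-0.031  0.187  0.027] t 30.68
shift [-0.018  0.029  0.521] turn [-0.    -0.02   0.022] tcp [0.4942 0.1052 0.0858] F [-0.2   0.11 -1.77] M [-0.05  0.21 -0.04] t 30.73
```

>>> jog_arm(steps=[{"xyz":[-0.015,0.028,0.08],"turn":[0,0,0.02],"hand":0},{"xyz":[-0.015,0.028,0.16],"turn":[0,0,0.02],"hand":0},{"xyz":[-0.015,0.028,0.24],"turn":[0,0,0.02],"hand":0},{"xyz":[-0.015,0.028,0.32],"turn":[0,0,0.02],"hand":0},{"xyz":[-0.015,0.028,0.38],"turn":[0,0,0.02],"hand":0},{"xyz":[-0.015,0.028,0.43],"turn":[0,0,0.02],"hand":0},{"xyz":[-0.015,0.028,0.43],"turn":[0,0,0.02],"hand":0}])

```text
clock: 31.6
tcp_pos: [0.4927, 0.1033, 0.0588]
eef_rot: [0.0, 0.996, 0.092, -0.0]
force: [-0.4, 0.1, -2.5]
finger_gap: 0.28
finger_force: 60.5
```

```bash
python3 -c "
from h import *
goto(.4935,.1033,.0545,.184)
"
```

```text
shift [0.013 0.003 0.071] turn [0.    0.004 0.006] tcp [0.4927 0.1033 0.0588] F [-0.38  0.11 -2.52] M [-0.023  0.166 -0.044] t 31.6
```

>>> jog_arm(steps=[{"xyz":[0,0,0.03],"turn":[0,0,0],"hand":0},{"xyz":[0,0,0.06],"turn":[0,0,0],"hand":0},{"xyz":[0,0,0.085],"turn":[0,0,0],"hand":0},{"xyz":[0,0,0.085],"turn":[0,0,0],"hand":0}])

```text
clock: 32.1
tcp_pos: [0.4927, 0.1033, 0.0541]
eef_rot: [0.0, 0.996, 0.092, -0.0]
force: [-4.3, -0.7, 4.6]
finger_gap: 0.281
finger_force: 61.3
```

```bash
python3 -c "
from h import *
goto(.4935,.1033,.0545,.184)
"
```

```text
shift [ 0.014  0.003 -0.007] turn [0.002 0.001 0.007] tcp [0.4927 0.1033 0.0541] F [-4.28 -0.71  4.64] M [-0.178  0.539  0.022] t 32.1
```

Seated, with the same height and force as at the grasp. Next I open the gripper slowly and rise.

>>> jog_arm(steps=[{"xyz":[0,0,0],"turn":[0,0,0],"hand":0.3},{"xyz":[0,0,0],"turn":[0,0,0],"hand":0.36},{"xyz":[0,0,0],"turn":[0,0,0],"hand":0.45},{"xyz":[0,0,0],"turn":[0,0,0],"hand":0.6},{"xyz":[0,0,0],"turn":[0,0,0],"hand":0.8},{"xyz":[0,0,0],"turn":[0,0,0],"hand":0.8},{"xyz":[0,0,0],"turn":[0,0,0],"hand":0.8}])

```text
clock: 32.98
tcp_pos: [0.4929, 0.1033, 0.0539]
eef_rot: [0.0, 0.996, 0.092, 0.0]
force: [1.4, -0.4, -0.6]
finger_gap: 0.799
finger_force: 0.0
```

>>> jog_arm(steps=[{"xyz":[0,0,-0.2],"turn":[0,0,0],"hand":0.8},{"xyz":[0,0,-0.6],"turn":[0,0,0],"hand":0.8},{"xyz":[0,0,-1.1],"turn":[0,0,0],"hand":0.8},{"xyz":[0,0,-1.7],"turn":[0,0,0],"hand":0.8},{"xyz":[0,0,-2.3],"turn":[0,0,0],"hand":0.8},{"xyz":[0,0,-2.4],"turn":[0,0,0],"hand":0.8},{"xyz":[0,0,-2.4],"turn":[0,0,0],"hand":0.8}])

```text
clock: 33.85
tcp_pos: [0.4928, 0.1033, 0.1984]
eef_rot: [0.0, 0.996, 0.092, 0.0]
force: [-1.1, -0.0, -0.6]
finger_gap: 0.801
finger_force: 0.0
```

```bash
python3 - <<'E'
from h import *
np.set_printoptions(precision=4,suppress=True)
goto(.4935,.1033,.0545,.184)
wr=read_camera('wrist'); sc=read_camera('scene')
cv2.imwrite('pics/fin.png',np.hstack([cv2.resize(wr[0:320,180:460],(350,400)),cv2.resize(sc[200:320,310:460],(450,400),interpolation=2)])[:,:,::-1])
for n in ['file','blade_mid']:
    print(n,[at_z('scene',r['at'],.046) for r in tip_of('scene',n)][:1])
E
```

```text
shift [0.009 0.001 2.398] turn [ 0.001 -0.01   0.005] tcp [0.4928 0.1033 0.1984] F [-1.06 -0.04 -0.56] M [ 0.024 -0.019  0.001] t 33.85
file [array([0.5317, 0.1054, 0.046 ])]
blade_mid [array([0.6281, 0.1295, 0.046 ])]
```

View pics/fin.png

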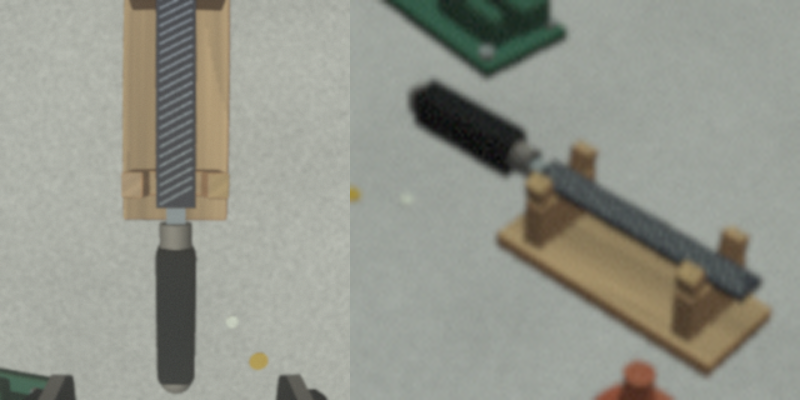

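The file lies in both notches as it did before, centred on the rest's middle line, and the gripper is clear.

```bash
python3 -c "
from workcell import hand_in
print(hand_in())"
```

```text
the job is handed in; nothing more can be done
None
```

I gave the strip in the farthest vice three forward strokes, pressing with roughly 3 to 8 N by the wrist force and lifting the file clear for each return, then laid the file back in both notches of its rest; the job is handed in at about 34 s, and no verdict came back.

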